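Index the ornament arm one hole on at the craft stall

ROBOT

A 6-joint arm with a two-finger parallel gripper is mounted at the origin on the work surface. World frame = base frame: x ahead of the robot, y to its left, z up, the work surface at z = 0. Lengths are in mm, angles in rad, forces in N, time in s.
With the tool pointing down it reaches from about 350 to 875 mm from the base axis. Payload 4.2 kg.
Tool frame: the origin (TCP) lies at the very end of the fingers, on their centre line; the grasp point (between the pads) lies 19 mm behind it; z points along the fingers, y is the line along which they close (so a half turn about z gives the same grasp; the last joint's range is limited). The gripper opens to 85 mm and grips with 20 to 120 N. Pads are 22 mm wide; open, the fingers measure 114 mm over their backs; the gripper's body (76 mm by 85 mm) begins 54 mm behind the grasp point. The pads swing forward as they close: fully open they stand 13 mm farther back than shut.
Start: joints at [-0.999, 0.385, 0.008, 0, -1.194, -0.259], TCP at [192.343, -594.646, 231.312] pointing down, gripper open.
Joint ranges: [-3.14, 3.14], [-1.21, 2.06], [-1.07, 1.41], [-3.16, 2.05], [-2.99, -0.16], [-3.1, 3.1]. Speed limits (rad/s): [2.79, 2.79, 3.14, 3.14, 3.14, 3.14].

INTERFACE

Orientations are given as a unit quaternion [x, y, z, w].
In Python, from bench import arm gives the robot as it stands.
- The arm moves only by the tool servo_tool, never from a script. Its argument "rows" is a list that holds one entry, the list of rows, each a list of 7 numbers: the finger opening in mm, from 0 to 85.4, then the shift along the tool's x, y, z in mm, then the turn, a rotation vector about the tool's x, y, z in rad. A call has 1 to 10 rows; each row is the pose to reach, as a shift and turn from the pose commanded when the call began, along the tool's axes at that moment; what a row does not reach only later rows make up. A row lasts 1/8 s, in which the tool goes at most 62.5 mm and 10.7 degrees, less where a joint would pass 70% of its speed; a pose out of reach is approached as far as the arm can. A call with a gripper value outside its range is refused whole. The fingers move at their own pace and stop on an object; the grip force is fixed at half the most. Time passes only in rows, so rows that repeat a pose let the fingers close. It gives the time, the measured TCP pose, the force, the opening and the grip force at its end, in the units of the state.
- arm.read_state(): the state, without advancing time (a new reading comes with each control period).
- arm.get_image(name): name is "scene" or "top"; returns the picture (420x560x3 uint8, red, green, blue); there is no depth.
- arm.camera_params(name): a dict with "intrinsics" (3x3 intrinsics, pixels), "R" (3x3) and "t" (3): a world point X has camera coordinates R X + t. Camera axes: x right, y down, z forward; pixel columns grow to the right and rows downward; lengths in mm; the calibration is good to about 2 mm. A picture is of the moment at which its call begins. camera_params takes no time and is no camera call.
- arm.job_done(): hands the job in; it is judged then, once.
The state is a dict: "clock": time; "joints": joint angles; "joint_vel": joint speeds; "joint_efforts": joint torques, N m; "position": TCP position; "ee_rot": TCP orientation; "contact_force": force on the tool from outside, world axes, zero at the start; "wrist_torque": the same for the moment, N m; "gripper_width": finger opening in mm; "grasp_force": force on a finger pad.
Only numpy, scipy, OpenCV 4.12 (cv2) and the standard library are available. Lean on these libraries where they do the work, as an engineer would, in place of code of your own. Each camera call takes 0.05 s, during which the arm holds its last target. There are 200 camera calls.

TASK

Hook a fingertip under the top of the brass pull ring and lift the spring index pin out of its hole, swing the display arm one hole towards the blue mug, and release the ring so that the pin drops fully home in that next hole. Leave the two mugs and the dish standing where they are.

Things in the scene. Friction and masses are not known exactly. Their poses are not given: they have to be found in the camera images.
- pivot (a point): point on the arm's vertical pivot axis, 100 mm above the counter, level with the top of the index strip; fixed. x points from the pivot to the middle hole, y to the left of that, z up. The stand under it: wooden foot, steel post, wooden disc 264 mm across with its top at 88 mm. On the pivot sits the arm's steel hub, 40 mm across, top at 130 mm
- middle_hole (a point): mouth of the middle one of the 5 holes in the curved steel index strip (12 mm thick, 32 mm wide, top 100 mm above the counter, fixed on the disc). The holes lie on a circle of 110 mm radius about the pivot, 0.38 rad (42 mm) apart, two each side of this one. The pin starts in this hole
- swing_arm (a joint): angle of the display arm about the pivot (rad): 0 with the pin over the middle hole (the start), growing anticlockwise seen from above. The holes lie at -0.76, -0.38, 0, 0.38, 0.76; the arm can swing from -0.87 to 0.87. With the pin out, about 1 to 2 N sideways at the ring moves it and it stays where left; with the pin in a hole it is locked, with about 0.015 to 0.02 rad of play either way
- bar_end (a point): middle of the free end of the display arm: a pale wooden bar 26 mm wide and 12 mm thick, top 120 mm above the counter, whose end lies 255 mm from the pivot. Three small clay ornaments hang under its outer part, down to 67 mm above the counter. x points out along the arm
- index_pin (a joint): lift of the spring index pin (m): 0 fully home in a hole, over 0.010 clear of it, 0.024 top stop. It slides vertically through the arm, 110 mm from the pivot; a spring pulls it down with about 5 N at 0 and 10 N at the stop. Let down between holes it rests on the strip at about 0.010, slides along with the arm, and drops by itself on coming over a hole
- ring_top (a point): underside of the top of the brass pull ring, mid-way: where a fingertip hooks. The ring stands upright, fixed on the pin: 67 mm outside, 7 mm round bar, opening 53 mm. With the pin home this point is 187 mm above the counter, 67 mm over the arm's top. x: out along the arm, straight through the opening; z up. A finger tilted about 45 degrees, in the plane of x and z, passes through
- blue_mug_mid (a point): centre, half-way up, of the loose blue mug (80 mm across, 92 mm tall, with a handle), standing on one side of the stand, left or right. z is its own upright axis
- red_mug_mid (a point): centre, half-way up, of the loose red mug, same size, on the other side of the stand
- dish_mid (a point): centre, half-way up, of the small loose clay dish (96 mm across, 35 mm tall) standing on the counter below the outer part of the arm, clear under the ornaments
There are look-alikes about, which are no part of the job. Of the things shaped like the part that bears dish_mid, the terracotta one is meant.

How it is judged:
By the outcome, as a careful person would: the job done as asked, in the order asked, and still so for the second after the job is handed in, with the robot touching nothing.
It also fails if it takes over 48 s, if anything falls off the work surface, if the arm or the gripper's body presses on something with over 40 N, if the wrist force passes 120 N, or if a joint passes its speed limit or range.

## Working session

There is one attempt and no reset: what is moved stays moved. The work goes in short steps, Python scripts to look and compute and a tool call to move; the robot and the scene stay as the last step left them, time stands still between calls to the robot, and variables do not carry over. Pictures are saved under pics/ and viewed, at most 10 in all, crops included, and the job is handed in when it is done.

Besides the shell and the picture viewer there is one more tool, called after ">>>" as name(argument=value, ...) on one line, values as JSON. servo_tool: Moves the arm, as the interface text tells. Its arguments: {"type":"object","properties":{"rows":{"type":"array"}},"required":["rows"]}

```bash
mkdir -p pics
python3 - <<'E'
from bench import arm
import cv2,numpy as np
for n in("scene","top"):
    cv2.imwrite(f"pics/{n}0.png",arm.get_image(n)[:,:,::-1])
    p=arm.camera_params(n);print(n,np.round(p["intrinsics"],1).tolist(),np.round(p["R"],3).tolist(),np.round(p["t"],1).tolist())
s=arm.read_state();print(s["clock"],s["position"],s["ee_rot"],s["gripper_width"])
E
```

```text
scene [[443.2, 0.0, 274.8], [0.0, 443.2, 211.5], [0.0, 0.0, 1.0]] [[0.532, 0.847, 0.005], [0.635, -0.395, -0.664], [-0.56, 0.356, -0.748]] [-317.6, -259.6, 1260.2]
top [[546.0, 0.0, 288.0], [0.0, 546.0, 211.8], [0.0, 0.0, 1.0]] [[-0.019, -1.0, 0.002], [-0.99, 0.019, -0.138], [0.138, -0.005, -0.99]] [2.4, 575.9, 1003.6]
0.1 [ 192.15367821 -594.1645428   230.3056419 ] [-1.55672313e-01  9.87808241e-01  9.80946073e-04 -2.16771965e-04] 85.96212698038303
```

View pics/scene0.png

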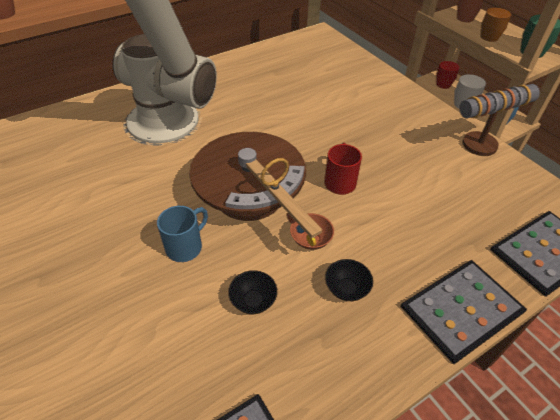

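View pics/top0.png

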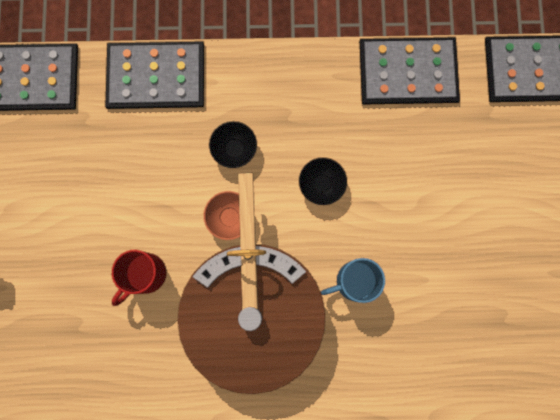

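The scene and top views agree. Hub is at top (250,319), ring at (246,253), bar end at (246,174) and strip holes at about (208,272), (226,261), (272,258), (292,270). The blue mug is at (361,281), on image right, which is -y, so the swing is clockwise to -0.38. There are three dishes: terracotta (229,216), which is the one meant by its colour, and black ones at (233,145) and (323,181). I'll measure and take one crop.

```bash
cat > h.py <<'E'
from bench import arm
import cv2,numpy as np
P={n:arm.camera_params(n) for n in("scene","top")}
def back(n,uv,z):
    p=P[n];K,R,t=map(np.array,(p["intrinsics"],p["R"],p["t"]))
    d=R.T@np.linalg.solve(K,[*uv,1]);c=-R.T@t
    return c+d*(z-c[2])/d[2]
def proj(n,X):
    p=P[n];K,R,t=map(np.array,(p["intrinsics"],p["R"],p["t"]));q=K@(R@np.array(X)+t);return q[:2]/q[2]
E
python3 - <<'E'
from h import *
hub=back("top",(250,319),130);end=back("top",(246,174.5),120);ring=back("top",(246,253),192)
print("hub",hub,"end",end,np.linalg.norm((end-hub)[:2]),"ring",ring,np.linalg.norm((ring-hub)[:2]))
print("scene hub",back("scene",(248,155),130),"ringtop",back("scene",(278,160),190))
for n,uv,z in(("blue",(361,279),92),("red",(139,271),92),("dish",(229,215),35),("black1",(233,144),45),("black2",(323,180),45)):print(n,back("top",uv,z))
for h in((208,272),(226,261),(272,258),(292,270)):
    q=back("top",h,100)-hub;print(np.hypot(q[0],q[1]),np.arctan2(q[1],q[0]))
a=cv2.imread("pics/top0.png")[160:330,190:400];b=cv2.imread("pics/scene0.png")[130:250,220:350]
a=cv2.resize(a,(494,400),interpolation=3);b=cv2.resize(b,(300,277),interpolation=3)
c=np.zeros((400,796,3),np.uint8);c[:,:494]=a;c[:277,494:794]=b;cv2.imwrite("pics/crop1.png",c)
E
```

```text
hub [380.72861934  59.90014443 130.        ] end [633.12143321  65.29627518 120.        ] 252.45049162209935 ring [488.82439049  61.17080491 192.        ] 108.10323917377067
scene hub [388.60927335  61.27569178 130.        ] ringtop [493.21566019  71.70507802 190.        ]
blue [ 445.04314111 -136.2713775    92.        ]
red [466.79541323 259.98716188  92.        ]
dish [572.47655256 104.73527137  35.        ]
black1 [709.61230802  95.37362638  45.        ]
black2 [635.45349349 -76.810252    45.        ]
111.35535286317453 0.7472147501607344
109.62180593599581 0.41019318750082945
111.04336392858248 -0.3503955226107461
110.2501115074312 -0.7269370707662431
```

View pics/crop1.png

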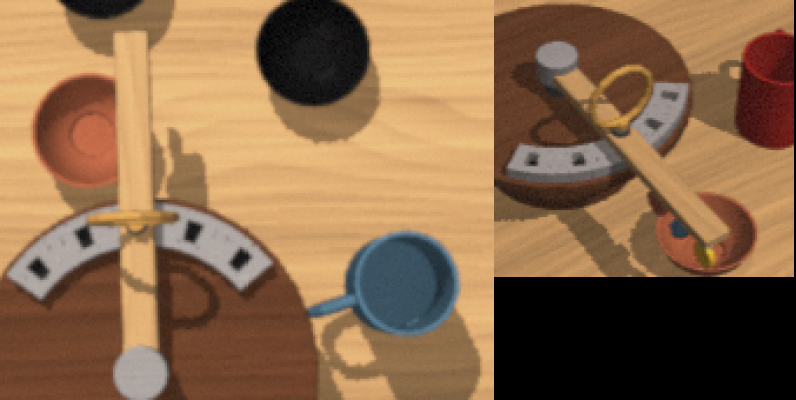

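The crop confirms it: the brass ring stands on the bar at the middle hole, the terracotta dish is under the bar's end, and the blue mug is on the right (-y). Radii (108–111 mm) and hole angles fit, with a common yaw of 0.02. So pivot is about (382,60), ring about (492,62). I'll use closed fingers from the outside, tilted 45° down and inward.

```bash
cat >> h.py <<'E'
from scipy.spatial.transform import Rotation as Ro
PIV=np.array([382,60.,0])
def Rt(a,tilt=np.pi/4):  # tool pointing down, tilted inwards along arm direction a
    return Ro.from_euler("z",a)*Ro.from_matrix(np.array([[-1,0,0],[0,1,0],[0,0,-1.]]).T)*Ro.from_euler("y",tilt)
def pose(a,z,s,r=110):  # centre line crosses ring plane at height z, tip s beyond it
    R=Rt(a);u=np.array([np.cos(a),np.sin(a),0])
    return PIV+u*r+[0,0,z]+R.apply([0,0,s]),R
def to(p,R,frm=None):
    s=arm.read_state();p0,R0=(s["position"],Ro.from_quat(s["ee_rot"])) if frm is None else frm
    print("shift",np.round(R0.inv().apply(p-p0),1),"turn",np.round((R0.inv()*R).as_rotvec(),3),"goal",np.round(p,1))
E
python3 - <<'E'
from h import *
print(Rt(.02).as_matrix().round(2))
to(*pose(.02,162,-150))
E
```

```text
[[-0.71 -0.02 -0.71]
 [-0.01  1.   -0.01]
 [ 0.71 -0.   -0.71]]
shift [-588.7  501.8  -36.8] turn [-0.113  0.779  0.278] goal [598.   64.3 268.1]
```

>>> servo_tool(rows=[[[0,-60,50,-20,0,0,0.05],[0,-120,100,-30,0,0.1,0.1],[0,-180,150,-37,-0.03,0.2,0.12],[0,-240,200,-37,-0.05,0.35,0.15],[0,-300,255,-37,-0.08,0.5,0.2],[0,-360,305,-37,-0.1,0.65,0.25],[0,-420,358,-37,-0.113,0.779,0.278],[0,-480,409,-37,-0.113,0.779,0.278],[0,-540,460,-37,-0.113,0.779,0.278],[0,-589,502,-37,-0.113,0.779,0.278]]])

```text
clock: 1.35
position: [519.7, -63.4, 267.5]
ee_rot: [-0.009, 0.924, -0.005, -0.383]
contact_force: [1.2, -0.3, 0.3]
gripper_width: 0.1
grasp_force: 0.0
```

>>> servo_tool(rows=[[[0,0,0,0,0,0,0],[0,0,0,0,0,0,0]]])

```text
clock: 1.6
position: [518.7, -65.3, 267.5]
ee_rot: [-0.009, 0.924, -0.005, -0.383]
contact_force: [-0.8, -0.1, -0.0]
gripper_width: -0.0
grasp_force: 0.0
```

Run:
```python
from h import *
s=arm.read_state();print(s["position"],s["joints"])
to(*pose(.02,162,-150))
to(*pose(.02,162,-60))
```

```text
[518.69483465 -65.32123868 267.544322  ] [ 0.13649397  0.60069319  0.27443739 -0.08937858 -2.02577623 -1.69349232]
shift [-57.4 128.  -58.6] turn [-0.002 -0.001 -0.001] goal [598.   64.3 268.1]
shift [-57.5 128.1  31.4] turn [-0.002 -0.001 -0.001] goal [534.4  63.  204.4]
```

>>> servo_tool(rows=[[[0,-25,50,-28,0,0,0],[0,-50,95,-55,0,0,0],[0,-57,128,-58,0,0,0],[0,-57,128,-40,0,0,0],[0,-57,128,-10,0,0,0],[0,-57,128,20,0,0,0],[0,-57,128,31,0,0,0],[0,-57,128,31,0,0,0]]])

```text
clock: 2.6
position: [534.6, 61.9, 206.0]
ee_rot: [-0.008, 0.924, -0.005, -0.382]
contact_force: [0.4, -0.9, 0.4]
gripper_width: 0.1
grasp_force: 0.0
```

Run:
```python
from h import *
s=arm.read_state();print(s["position"])
to(*pose(.02,162,22))
a=arm.get_image("scene")[:,:,::-1];b=arm.get_image("top")[:,:,::-1]
tip=s["position"];print(proj("scene",tip),proj("top",tip))
A=cv2.resize(a[90:230,210:350],(400,400),interpolation=3);B=cv2.resize(b[160:300,180:320],(400,400),interpolation=3)
cv2.imwrite("pics/c2.png",np.hstack([A,B]))
```

```text
[534.60815557  61.85472305 206.04044663]
shift [-0.9  1.3 83.3] turn [-0.001  0.001 -0.002] goal [476.4  61.9 146.4]
[285.50031527 168.04674175] [244.67741597 223.80185308]
```

View pics/c2.png

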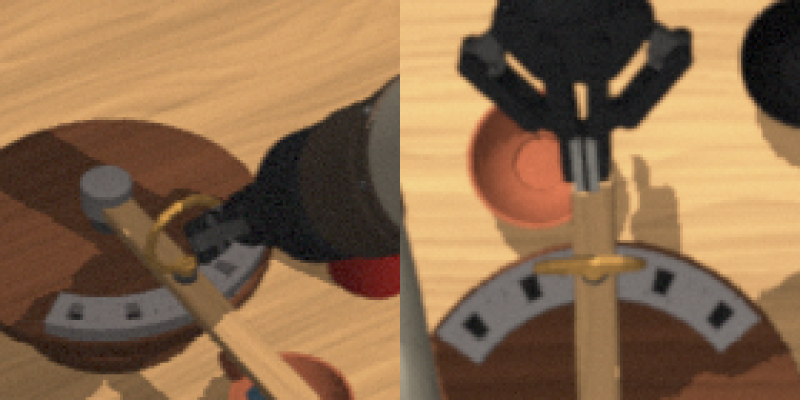

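The left crop shows the closed fingertips just outside the ring at its mid-height. In the top crop the tips, (188,188) within that half, line up with the ring centre at (190,265). I'll insert along the tool axis.

>>> servo_tool(rows=[[[0,0,1,20,0,0,0],[0,-1,1,40,0,0,0],[0,-1,1,55,0,0,0],[0,-1,1,65,0,0,0],[0,-1,1,73,0,0,0],[0,-1,1,80,0,0,0],[0,-1,1,82,0,0,0],[0,-1,1,82,0,0,0]]])

```text
clock: 3.7
position: [477.7, 62.6, 147.0]
ee_rot: [-0.009, 0.924, -0.005, -0.382]
contact_force: [0.4, -0.2, 0.2]
gripper_width: -0.1
grasp_force: 0.0
```

Run:
```python
from h import *
s=arm.read_state();print(s["position"],s["contact_force"])
to(*pose(.02,166,21)); to(*pose(.02,182,21))
a=arm.get_image("scene")[:,:,::-1];b=arm.get_image("top")[:,:,::-1]
A=cv2.resize(a[110:210,220:320],(400,400),interpolation=3);B=cv2.resize(b[180:320,180:320],(400,400),interpolation=3)
cv2.imwrite("pics/c3.png",np.hstack([A,B]))
```

```text
[477.67370627  62.56681224 146.99118049] [ 0.38110503 -0.1590074   0.16769763]
shift [ 3.3 -0.7 -2.6] turn [-0.002  0.001 -0.001] goal [477.1  61.9 151.2]
shift [ 14.6  -0.7 -13.9] turn [-0.002  0.001 -0.001] goal [477.1  61.9 167.2]
```

View pics/c3.png

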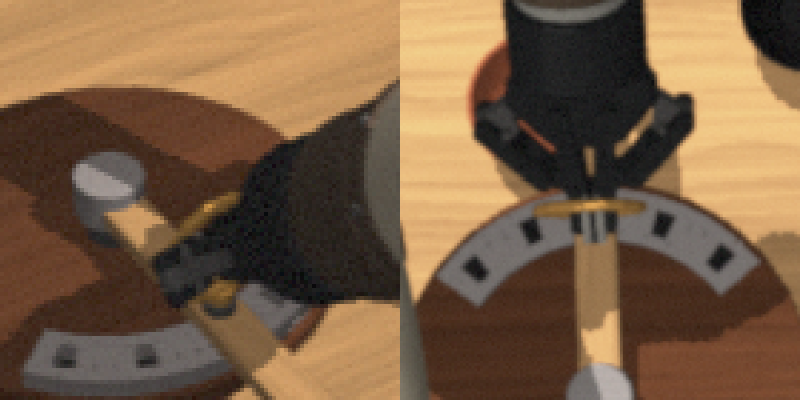

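The fingers are through the ring with no contact force. Lifting vertically.

>>> servo_tool(rows=[[[0,2,0,-2,0,0,0],[0,4,0,-4,0,0,0],[0,5,0,-5,0,0,0],[0,6,0,-6,0,0,0],[0,6,0,-6,0,0,0]]])

```text
clock: 4.42
position: [477.7, 62.7, 155.0]
ee_rot: [-0.009, 0.924, -0.005, -0.382]
contact_force: [0.7, -0.0, -2.2]
gripper_width: 0.1
grasp_force: 1.1
```

>>> servo_tool(rows=[[[0,2,0,-2,0,0,0],[0,4,0,-4,0,0,0],[0,6,0,-6,0,0,0],[0,6,0,-6,0,0,0]]])

```text
clock: 4.92
position: [477.7, 62.8, 163.7]
ee_rot: [-0.009, 0.924, -0.004, -0.382]
contact_force: [1.3, 0.9, -7.1]
gripper_width: 0.1
grasp_force: 3.1
```

>>> servo_tool(rows=[[[0,2,0,-2,0,0,0],[0,4,0,-4,0,0,0],[0,6,0,-6,0,0,0],[0,6,0,-6,0,0,0]]])

```text
clock: 5.42
position: [477.6, 62.8, 172.4]
ee_rot: [-0.009, 0.924, -0.005, -0.382]
contact_force: [2.8, 0.7, -7.9]
gripper_width: -0.3
grasp_force: 4.0
```

Run:
```python
from h import *
s=arm.read_state();p=s["position"];R=Ro.from_quat(s["ee_rot"]);print(p,s["contact_force"])
for d in(-.1,-.2,-.3,-.36,-.38,-.40):
    Q=Ro.from_euler("z",d);to(PIV*[1,1,0]+Q.apply(p-PIV),Q*R,(p,R))
```

```text
[477.64310185  62.75585725 172.36245607] [ 2.84781439  0.70974154 -7.87781065]
shift [ 0.3 -9.6  0.3] turn [-0.071  0.     0.071] goal [477.4  53.2 172.4]
shift [  1.2 -19.    1.2] turn [-0.141  0.     0.142] goal [476.3  43.7 172.4]
shift [  2.8 -28.3   2.9] turn [-0.212  0.     0.213] goal [474.2  34.4 172.4]
shift [  4.1 -33.8   4.2] turn [-0.254  0.001  0.255] goal [472.5  28.9 172.4]
shift [  4.6 -35.5   4.6] turn [-0.268  0.001  0.269] goal [471.8  27.1 172.4]
shift [  5.1 -37.3   5.1] turn [-0.282  0.001  0.283] goal [471.2  25.3 172.4]
```

Lifted about 17 mm (7.9 N, which fits the spring). Swinging clockwise by -0.3 first, then measure.

>>> servo_tool(rows=[[[0,0,-5,0,-0.035,0,0.035],[0,0.3,-9.6,0.3,-0.071,0,0.071],[0,0.7,-14.3,0.7,-0.106,0,0.106],[0,1.2,-19,1.2,-0.141,0,0.142],[0,2,-23.7,2,-0.177,0,0.177],[0,2.8,-28.3,2.9,-0.212,0,0.213],[0,2.8,-28.3,2.9,-0.212,0,0.213]]])

```text
clock: 6.3
position: [473.9, 32.9, 172.7]
ee_rot: [0.13, 0.915, 0.052, -0.378]
contact_force: [1.0, -1.6, -8.1]
gripper_width: 0.1
grasp_force: 3.6
```

Run:
```python
from h import *
s=arm.read_state();print(s["position"],s["contact_force"])
b=arm.get_image("top")[:,:,::-1];a=arm.get_image("scene")[:,:,::-1]
for d in(-.27,-.3,-.33): print(d,proj("top",PIV+[255*np.cos(.02+d),255*np.sin(.02+d),120]))
A=cv2.resize(a[110:260,200:350],(400,400),interpolation=3);B=cv2.resize(b[180:320,200:340],(400,400),interpolation=3)
cv2.imwrite("pics/c4.png",np.hstack([A,B]))
```

```text
[473.85063079  32.91472668 172.69435784] [ 1.03180555 -1.64460612 -8.06837584]
-0.27 [284.45089415 176.02633445]
-0.3 [288.62014348 177.05502612]
-0.33 [292.75835598 178.20661025]
```

View pics/c4.png

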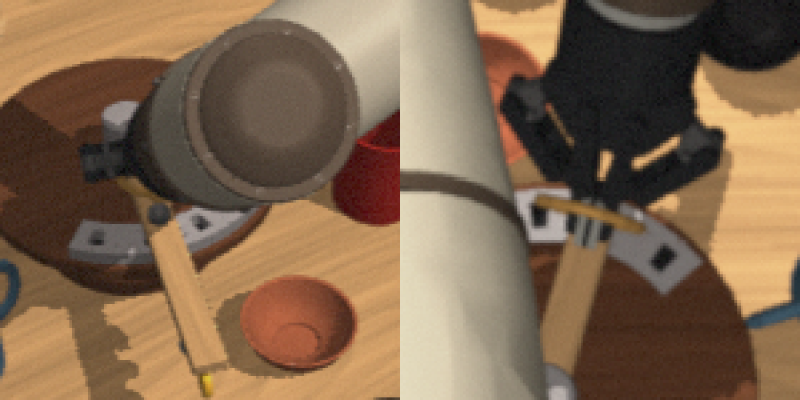

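Arm has swung; the pin is still up and the finger still in the ring (top crop (190,215)). Bar end is at about scene (278,246). I'll work out the angle and the remaining swing.

Run:
```python
from h import *
e=back("scene",(278.4,245.8),120)-PIV;print("end",np.hypot(e[0],e[1]),np.arctan2(e[1],e[0])-.02)
e0=back("scene",(317.5,234),120)-PIV;print("end at start (ref)",np.hypot(e0[0],e0[1]),np.arctan2(e0[1],e0[0])-.02)
r=back("top",(266.5,254),209)-PIV;print("ring",np.hypot(r[0],r[1]),np.arctan2(r[1],r[0])-.02)
s=arm.read_state();p=s["position"];R=Ro.from_quat(s["ee_rot"])
for d in(-.04,-.06,-.08,-.1,-.12):
    Q=Ro.from_euler("z",d);to(PIV*[1,1,0]+Q.apply(p-PIV),Q*R,(p,R))
```

```text
end 254.66270112775396 -0.30326452181682767
end at start (ref) 260.05414027651557 0.003837548474690901
ring 108.50231396321688 -0.3240319559521333
shift [ 0.  -3.8  0.1] turn [-0.028  0.     0.028] goal [473.   30.  172.5]
shift [ 0.1 -5.7  0.1] turn [-0.042  0.     0.043] goal [472.3  28.2 172.5]
shift [ 0.2 -7.7  0.2] turn [-0.056  0.     0.057] goal [471.7  26.4 172.5]
shift [ 0.3 -9.6  0.3] turn [-0.071  0.     0.071] goal [471.   24.6 172.5]
shift [  0.5 -11.5   0.5] turn [-0.085  0.     0.085] goal [470.3  22.8 172.5]
```

>>> servo_tool(rows=[[[0,0,-2.5,0,-0.018,0,0.018],[0,0.1,-5,0.1,-0.036,0,0.036],[0,0.2,-7.2,0.2,-0.053,0,0.053],[0,0.2,-7.2,0.2,-0.053,0,0.053]]])

```text
clock: 6.9
position: [471.6, 26.8, 172.5]
ee_rot: [0.164, 0.91, 0.067, -0.376]
contact_force: [2.0, -1.2, -8.5]
gripper_width: -0.2
grasp_force: 3.9
```

>>> servo_tool(rows=[[[0,-1,0,1,0,0,0],[0,-2,0,2,0,0,0],[0,-3,0,3,0,0,0],[0,-4,0,4,0,0,0],[0,-4.5,0,4.5,0,0,0],[0,-4.5,0,4.5,0,0,0]]])

```text
clock: 7.65
position: [471.8, 27.3, 166.0]
ee_rot: [0.164, 0.91, 0.066, -0.376]
contact_force: [2.8, -2.1, -8.1]
gripper_width: 0.1
grasp_force: 3.7
```

>>> servo_tool(rows=[[[0,-1,0,1,0,0,0],[0,-2,0,2,0,0,0],[0,-3,0,3,0,0,0],[0,-3,0,3,0,0,0]]])

```text
clock: 8.15
position: [471.8, 27.3, 161.7]
ee_rot: [0.164, 0.91, 0.067, -0.376]
contact_force: [3.0, -1.7, -7.2]
gripper_width: 0.1
grasp_force: 3.5
```

Below the 10 mm lift and still carrying the spring load, so the pin is entering the hole. Lowering on.

>>> servo_tool(rows=[[[0,-1,0,1,0,0,0],[0,-2,0,2,0,0,0],[0,-3,0,3,0,0,0],[0,-4,0,4,0,0,0],[0,-5,0,5,0,0,0],[0,-6,0,6,0,0,0],[0,-8,0,8,0,0,0],[0,-8,0,8,0,0,0]]])

```text
clock: 9.15
position: [471.2, 27.4, 150.5]
ee_rot: [0.164, 0.909, 0.066, -0.377]
contact_force: [-0.5, 0.1, 0.5]
gripper_width: 0.0
grasp_force: 0.0
```

Force free at 150 mm, so the ring is down. Backing out along the tool axis.

>>> servo_tool(rows=[[[0,-2,0,2,0,0,0],[0,-2,0,-5,0,0,0],[0,-2,0,-15,0,0,0],[0,-2,0,-30,0,0,0],[0,-2,0,-50,0,0,0],[0,-2,0,-75,0,0,0],[0,-2,0,-110,0,0,0],[0,-2,0,-150,0,0,0],[0,-2,0,-200,0,0,0],[0,-2,0,-200,0,0,0]]])

```text
clock: 10.4
position: [608.0, -23.4, 292.8]
ee_rot: [0.164, 0.911, 0.067, -0.373]
contact_force: [-0.3, 0.6, -1.3]
gripper_width: 0.2
grasp_force: 0.0
```

Run:
```python
from h import *
s=arm.read_state();print(s["position"],s["contact_force"])
b=arm.get_image("top")[:,:,::-1];a=arm.get_image("scene")[:,:,::-1]
cv2.imwrite("pics/full5.png",a)
A=cv2.resize(a[110:270,150:360],(400,305),interpolation=3);B=cv2.resize(b[150:340,110:400],(400,262),interpolation=3)
c=np.zeros((320,800,3),np.uint8);c[:305,:400]=A;c[:262,400:]=B;cv2.imwrite("pics/c5.png",c)
u=np.array([np.cos(-.36),np.sin(-.36),0])
for z in(194,204):print("expected ring top",z,proj("scene",PIV+110*u+[0,0,z]),proj("top",PIV+110*u+[0,0,z]))
print(proj("scene",PIV+255*u+[0,0,120]))
```

```text
[607.95558868 -23.35041907 292.83536018] [-0.33726453  0.57777824 -1.31739267]
expected ring top 194 [253.52394561 165.27989519] [270.74689471 254.86042634]
expected ring top 204 [253.35957961 161.38256392] [270.56208286 254.4823989 ]
[268.0917203  247.93329456]
```

View pics/c5.png

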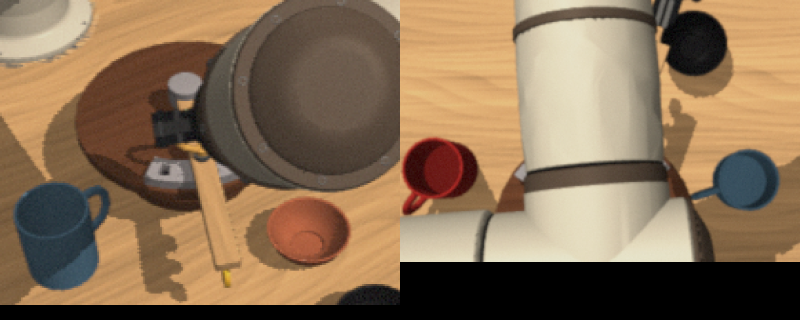

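The arm blocks both views; mugs and dish stand as before. Moving the robot aside to check the ring.

>>> servo_tool(rows=[[[0,15,0,-15,0,0,0],[0,30,-40,-30,0,0,0],[0,30,-90,-30,0,0,0],[0,30,-140,-30,0,0,0],[0,30,-200,-30,0,0,0],[0,30,-250,-30,0,0,0],[0,30,-300,-30,0,0,0],[0,30,-350,-30,0,0,0],[0,30,-400,-30,0,0,0],[0,30,-400,-30,0,0,0]]])

```text
clock: 11.75
position: [463.9, -399.0, 332.3]
ee_rot: [0.166, 0.908, 0.068, -0.378]
contact_force: [0.8, 1.0, -0.2]
gripper_width: 0.1
grasp_force: 0.0
```

Run:
```python
from h import *
s=arm.read_state();print(s["position"],s["contact_force"])
b=arm.get_image("top")[:,:,::-1];a=arm.get_image("scene")[:,:,::-1]
A=cv2.resize(a[130:250,200:320],(400,400),interpolation=3);B=cv2.resize(b[150:340,110:400],(400,262),interpolation=3)
c=np.zeros((400,800,3),np.uint8);c[:,:400]=A;c[:262,400:]=B;cv2.imwrite("pics/c6.png",c)
```

```text
[ 463.94149932 -399.01875184  332.25591696] [ 0.81328799  0.98213002 -0.21848984]
```

View pics/c6.png

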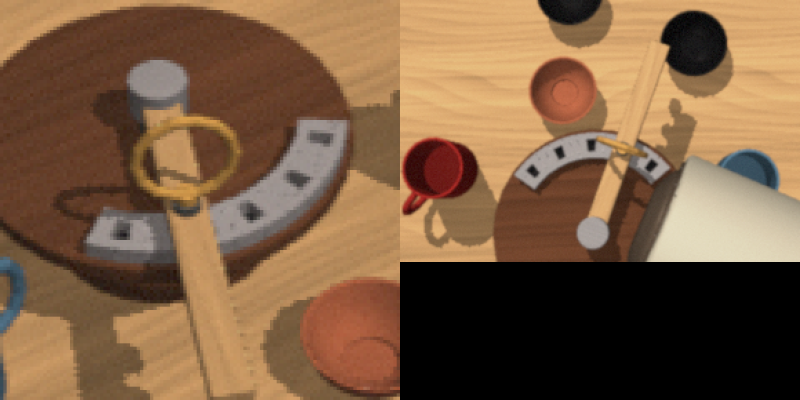

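With the robot clear, the ring top is at scene (256,165). A home pin predicts row 165, one resting on the strip predicts row 161. The bar lies over the hole next to the middle one on the blue mug's side. Mugs and dish are unmoved, so I'm handing in.

```bash
python3 -c "
from bench import arm
print(arm.job_done())"
```

```text
the job is handed in; nothing more can be done
None
```

The job is handed in: the pin looks fully home in the next hole towards the blue mug, and the mugs and dish are where they were; the robot's clock read about 12 s of the 48 s allowed (no verdict was returned).

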